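# Kit up the wagon repaint tray

## Task

Get the kit for repainting the red wagon together in the fitted yellow tray: lay the red wagon, the red paint jar, the matchbox and the small amber block each in the grey foam recess shaped for it, upright and sitting fully down on the recess floor. The grey wagon and the blue paint jar belong to another job: leave them standing where they are.

Things in the scene. Friction and masses are not known exactly. Their poses are not given: they have to be found in the camera images.
- wagon_red_mid (a point): Red-brown open model goods wagon, 28 x 126 x 34 mm (x width, y length, z height), standing on its wheels on the bench. The point is its centre, 17 mm above the wheels' underside; y along its length, z up. The body's side walls reach from 12 to 34 mm up: grasp across the 28 mm width at mid-length. Loose.
- jar_red_mid (a point): Red paint jar with black cap, round, 26 mm across, 34 mm high (cap from 24 mm up, 24 mm across). The point is its centre, 17 mm up; z up. Loose.
- matchbox_mid (a point): Red matchbox with yellow roundel lying flat, 35 x 52 x 14 mm (x, y, z). The point is its centre, 7 mm up; y along its length. Tall stacked bins stand behind the left part of the bench (from about x = 0.57, y above 0.25): keep the gripper clear of them. Loose.
- amber_mid (a point): Small amber-yellow block with a pale patch on top, lying flat, 20 x 35 x 13 mm (x, y, z). The point is its centre, 6.5 mm up; y along its length. Loose.
- wagon_grey_mid (a point): Look-alike: grey open model goods wagon, 28 x 111 x 26 mm (x, y, z), on its wheels. The point is its centre, 13 mm up; y along its length. Stays where it is. Loose.
- jar_blue_mid (a point): Look-alike: blue paint jar with white cap, round, 26 mm across, 34 mm high. The point is its centre, 17 mm up. Stays where it is. Loose.
- bay_wagon_floor (a point): Recess for the red wagon: long trough, white floor, 142 mm along x, 42 mm along y, 8 mm deep, in the far side of the fixed yellow tray (190 x 137 mm, walls 28 mm high, grey foam top 26 mm above the bench). The point is the centre of the recess floor, 18 mm above the bench; the wagon's y axis lies along this x, either way round. The near row holds the other recesses in any order.
- bay_jar_floor (a point): Recess for the red jar: round, 42 mm across, 8 mm deep, green floor, in the tray's foam. The point is the centre of the recess floor (18 mm above the bench).
- bay_matchbox_floor (a point): Recess for the matchbox: the larger rectangle, 48 mm along x, 66 mm along y, 6 mm deep, blue floor, in the tray's foam. The point is the centre of the recess floor (20 mm above the bench); the matchbox lies with its y axis along this y, either way round.
- bay_amber_floor (a point): Recess for the amber block: the smaller rectangle, 32 mm along x, 50 mm along y, 5 mm deep, yellow floor, in the tray's foam. The point is the centre of the recess floor (21 mm above the bench); the block lies with its y axis along this y, either way round.
Things that resemble listed ones, but are neither listed nor needed, are in the scene too. What is shaped like the part that bears jar_red_mid but turquoise is not meant.

How it is judged:
By the outcome, as a careful person would: the job done as asked, in the order asked, and still so for the second after the job is handed in, with the robot touching nothing.
It also fails if it takes over 120 s, if anything falls off the work surface, if the arm or the gripper's body presses on something with over 40 N, if the wrist force passes 120 N, or if a joint passes its speed limit or range.

## Robot

A 6-joint arm with a two-finger parallel gripper is mounted at the origin on a cart in front of the work surface, level with it; the furniture and walls round the work are solid. World frame = base frame: x ahead of the robot, y to its left, z up, the work surface at z = 0. Lengths are in m, angles in degrees, forces in N, time in s.
With the tool pointing down it reaches from about 0.4 to 0.825 m from the base axis. Payload 7 kg.
Tool frame: the origin (TCP) lies on the centre line of the jaws, within the pads' length; the fingertips stand 19 mm ahead of it and the grasp point (between the pads) is the TCP; z points along the fingers, y is the line along which they close (so a half turn about z gives the same grasp; the last joint's range is limited). The gripper opens to 88 mm and grips with 3 to 60 N. Pads are 19 mm wide; open, the fingers measure 130 mm over their backs; the gripper's body (78 mm by 193 mm) begins 47 mm behind the grasp point.
Start: joints at [-57.347, 20.546, 0.682, 0, -70.136, -16.507], TCP at [0.188, -0.648, 0.246] pointing down, gripper open.
Joint ranges: [-176.03, 176.03], [-82.01, 121.73], [-58.28, 71.71], [-173.87, 95.51], [-174.79, -0.11], [-173.66, 173.66]. Speed limits (degrees/s): [136.94, 136.94, 172.46, 180, 180, 180].

## Interface

Orientations are given as [roll, pitch, yaw] about the fixed x, y, z axes, in that order (R = Rz(yaw) Ry(pitch) Rx(roll)).
In Python, from plant import get_state, capture, close_job gives the robot as it stands.
- The arm moves only by the tool apply_moves, never from a script. Its argument "targets" is a list of rows, each a list of 7 numbers: the opening, from 0 (shut) to 1 (fully open), then the shift along the tool's x, y, z normalised to -1 to 1, where 1 is 1000 mm, then the turn, a rotation vector about the tool's x, y, z normalised to -1 to 1, where 1 is 90 degrees. In form: [[claw, tx, ty, tz, ax, ay, az], ...]. A call has 1 to 20 rows; each row shifts and turns the commanded pose from where the row before left it, along the tool's axes as they then stand; what a row does not reach is not made up. A row lasts 1/12 s, in which the tool goes at most 41.7 mm and 7.16 degrees, less where a joint would pass 70% of its speed; a pose out of reach is approached as far as the arm can. A call with a number of a shift or a turn outside -1 to 1 is refused whole. A call with a gripper value outside its range is refused whole. The fingers move at their own pace and stop on an object; "newtons" is the grip in N (left out, the last holds). Time passes only in rows, so rows that do not move let the fingers close. It gives the time, the measured TCP pose, the force, the opening and the grip force at its end, in the units of the state.
- get_state(): the state, without advancing time (a new reading comes with each control period).
- capture(name): name is "scene" or "top"; returns a dict with "frame" (400x640x3 uint8, red, green, blue), "range_z" (400x640 float32, m along the optical axis (not along the pixel's ray), 0 where there is no reading), "camera_matrix" (3x3 intrinsics, pixels), "k1" (the pictures are not rectified: a ray, as slopes to the right and down, at radius r is drawn at 1 + k1 r^2 times it, then the intrinsics apply), "T" (4x4, takes a point from camera to world coordinates). Camera axes: x right, y down, z forward; pixel columns grow to the right and rows downward; lengths in m; the calibration is good to about 2 mm. A picture is of the moment at which its call begins.
- close_job(): hands the job in; it is judged then, once.
The state is a dict: "time_s": time; "joints": joint angles; "qd": joint speeds; "joint_torque": joint torques, N m; "tcp_pos": TCP position; "eef_rot": TCP orientation; "contact_force": force on the tool from outside, world axes, zero at the start; "moment": the same for the moment, N m; "gripper_width": finger opening in m; "gripper_force": force on a finger pad.
Only numpy, scipy, OpenCV 4.12 (cv2) and the standard library are available. Lean on these libraries where they do the work, as an engineer would, in place of code of your own. Each camera call takes 0.05 s, during which the arm holds its last target. There are 200 camera calls.

## Working session

There is one attempt and no reset: what is moved stays moved. The work goes in short steps, Python scripts to look and compute and a tool call to move; the robot and the scene stay as the last step left them, time stands still between calls to the robot, and variables do not carry over. Pictures are saved under pics/ and viewed, at most 14 in all, crops included, and the job is handed in when it is done.

Besides the shell and the picture viewer there is one more tool, called as name(argument=value, ...) on one line, values as JSON. apply_moves: Moves the arm, as the interface text tells. Scaled input: -1 to 1 covers 1000 mm each way for a shift and 90 degrees each way for a turn. Its arguments: {"type":"object","properties":{"targets":{"type":"array","items":{"type":"array","items":{"type":"number"}}},"newtons":{"type":"number"}},"required":["targets"]}

```bash
ls; mkdir -p pics; python3 - <<'E'
from plant import *
import cv2,pickle
for n in("scene","top"):
    c=capture(n); pickle.dump(c,open(n+".pkl","wb")); cv2.imwrite(f"pics/{n}0.png",c["frame"][:,:,::-1]); print(n,c["camera_matrix"],c["k1"],c["T"])
print(get_state())
E
```

```text
pics
scene [[488.94175745   0.         319.82917908]
 [  0.         488.94175745 201.06471138]
 [  0.           0.           1.        ]] -0.04709969495752833 [[-0.47975976 -0.40337889  0.77917652 -0.3762296 ]
 [-0.87736519  0.21265945 -0.43012357  0.50035369]
 [ 0.00780351 -0.88997833 -0.45593604  0.57778045]
 [ 0.          0.          0.          1.        ]]
top [[454.79998128   0.         317.9785125 ]
 [  0.         454.79998128 193.15206248]
 [  0.           0.           1.        ]] 0.025778002912495067 [[-1.73815080e-02 -9.84115967e-01  1.76673842e-01  2.48938264e-01]
 [-9.99841940e-01  1.77686396e-02  6.09265669e-04  3.65443174e-02]
 [-3.73884191e-03 -1.76635327e-01 -9.84269263e-01  1.28290032e+00]
 [ 0.00000000e+00  0.00000000e+00  0.00000000e+00  1.00000000e+00]]
{'time_s': 0.1, 'joints': array([-5.73479888e+01,  2.05858975e+01,  6.39038814e-01, -1.64283661e-02,
       -7.01363289e+01, -1.65065257e+01]), 'qd': array([-0.06199742, -0.03793886,  0.10138054,  0.0535484 ,  0.03831026,
        0.03902927]), 'joint_torque': array([-2.32974475e-03, -5.84161341e+01,  2.93750310e+01,  7.01576516e+00,
        1.01358601e-02, -3.58158593e-05]), 'tcp_pos': array([ 0.18755241, -0.64799346,  0.24473678]), 'eef_rot': array([ 1.79915852e+02, -8.82943726e-03, -1.63860101e+02]), 'contact_force': array([ 0.04566701,  0.03011027, -0.07826333]), 'moment': array([0.00135082, 0.06281302, 0.03135857]), 'gripper_force': 0.0, 'gripper_width': 0.08774907901839252}
```

View pics/top0.png

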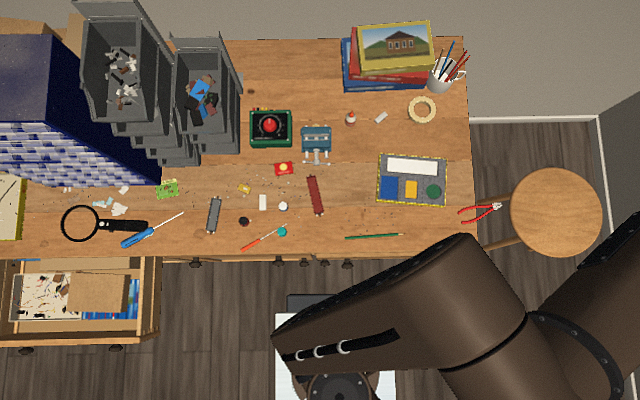

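View pics/scene0.png

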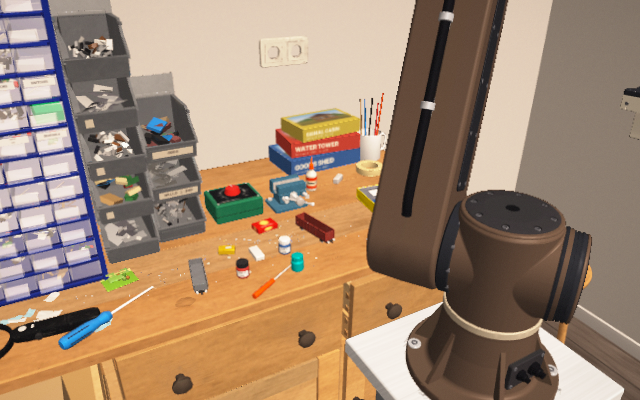

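```bash
python3 - <<'E'
import pickle,cv2,numpy as np
t=pickle.load(open("top.pkl","rb"))["frame"][:,:,::-1]; s=pickle.load(open("scene.pkl","rb"))["frame"][:,:,::-1]
a=cv2.resize(t[140:260,190:350],(800,600),interpolation=cv2.INTER_CUBIC)
cv2.imwrite("pics/topcrop.png",a)
cv2.imwrite("pics/traycrop.png",cv2.resize(t[140:215,365:465],(800,600),interpolation=cv2.INTER_CUBIC))
cv2.imwrite("pics/scenecrop.png",cv2.resize(s[160:310,180:380],(800,600),interpolation=cv2.INTER_CUBIC))
E
```

```text
(no output)
```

View pics/topcrop.png

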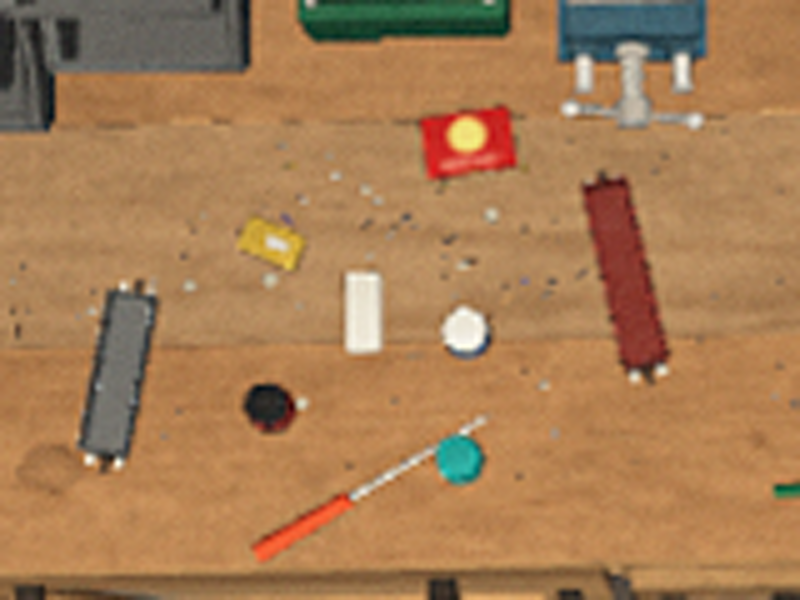

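View pics/traycrop.png

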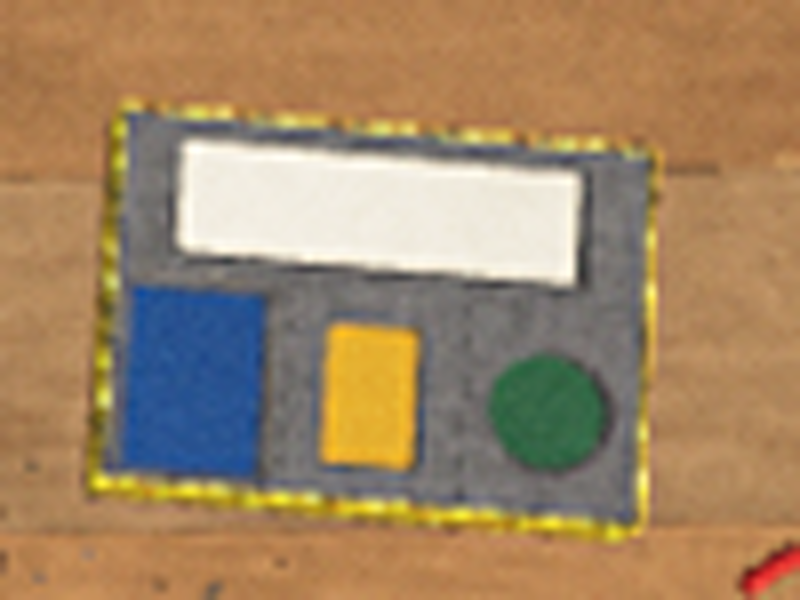

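View pics/scenecrop.png

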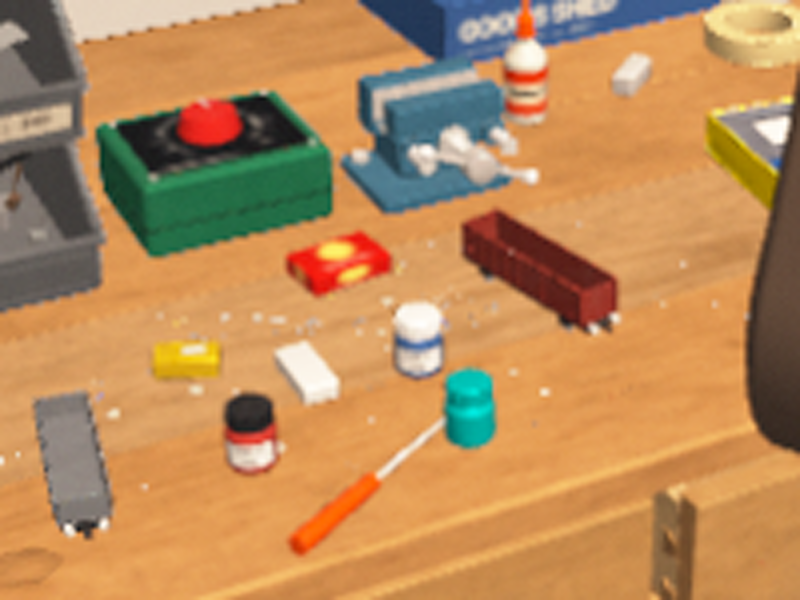

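```bash
cat > h.py <<'E'
import numpy as np,cv2
from plant import *
def ray(c,uv):
    K=c["camera_matrix"]; d=(np.asarray(uv,float).reshape(-1,2)-K[:2,2])/K[[0,1],[0,1]]
    s=d.copy()
    for _ in range(10): s=d/(1+c["k1"]*(s**2).sum(1,keepdims=True))
    return np.c_[s,np.ones(len(s))]@c["T"][:3,:3].T, c["T"][:3,3]
def onz(c,uv,z):
    r,o=ray(c,uv); return o+r*((z-o[2])/r[:,2:])
def mask(c,roi,lo,hi):
    h=cv2.cvtColor(c["frame"],cv2.COLOR_RGB2HSV); m=np.zeros(h.shape[:2],np.uint8)
    x0,x1,y0,y1=roi; m[y0:y1,x0:x1]=255
    k=cv2.inRange(h,np.array(lo),np.array(hi))
    if lo[0]<0: k=cv2.inRange(h,np.array([0,lo[1],lo[2]]),np.array(hi))|cv2.inRange(h,np.array([180+lo[0],lo[1],lo[2]]),np.array([180,hi[1],hi[2]]))
    m&=k
    n,l,st,ce=cv2.connectedComponentsWithStats(m); 
    if n<2: return None
    i=1+st[1:,4].argmax(); return l==i
def blob(c,name,roi,lo,hi,z):
    m=mask(c,roi,lo,hi)
    if m is None: print(name,"none");return
    cs=max(cv2.findContours(m.astype(np.uint8),cv2.RETR_EXTERNAL,cv2.CHAIN_APPROX_NONE)[0],key=cv2.contourArea)
    f=np.zeros(m.shape,np.uint8); cv2.drawContours(f,[cs],-1,1,-1)
    v,u=np.nonzero(f); p=onz(c,np.c_[u,v],z)[:,:2]
    ctr=p.mean(0); (rc,rs,ra)=cv2.minAreaRect((p*1000).astype(np.float32))
    w,V=np.linalg.eigh(np.cov(p.T)); a=np.degrees(np.arctan2(V[1,1],V[0,1]))%180
    a2=ra if rs[0]>rs[1] else ra+90
    print(name,"px",np.c_[u,v].mean(0).round(1),"n",len(u),"ctr",(ctr*1000).round(1),"rectc",np.round(rc,1),"size",np.round(sorted(rs),1),"long-axis",a.round(1),round(a2%180,1))
    return ctr
E
python3 - <<'E'
from h import *
c=capture("top")
blob(c,"wagon",(300,330,170,222),(-10,80,40),(10,255,150),.023)
blob(c,"match",(268,300,155,182),(-8,120,120),(38,255,255),.007)
blob(c,"amber",(234,254,178,198),(20,120,90),(35,255,255),.0065)
blob(c,"cap",(235,255,210,230),(0,0,0),(180,255,60),.029)
blob(c,"jarall",(235,252,210,230),(-8,0,0),(180,255,110),.017)
blob(c,"bwhite",(384,444,152,180),(0,0,170),(180,90,255),.018)
blob(c,"bblue",(374,402,170,202),(100,100,50),(125,255,255),.020)
blob(c,"byel",(404,419,178,202),(15,120,100),(28,255,255),.021)
blob(c,"bgreen",(424,444,180,202),(60,60,30),(90,255,255),.018)
m=mask(c,(370,455,145,212),(0,0,0),(180,255,255))
h=cv2.cvtColor(c["frame"],cv2.COLOR_RGB2HSV)
for p in [(313,190),(283,168),(244,188),(244,221),(210,200),(411,190)]: print(p,h[p[1],p[0]],c["range_z"][p[1],p[0]])
# tray from depth: rim corners from crop
print(onz(c,[(365+120/8,140+103/8),(365+658/8,140+150/8),(365+637/8,140+538/8),(365+92/8,140+487/8)],.028)*1000)
print(onz(c,[(365+180/8,140+140/8),(365+582/8,140+172/8),(365+577/8,140+287/8),(365+178/8,140+250/8)],.022)*1000)
E
```

```text
wagon px [314.6 194.1] n 361 ctr [472.6  47. ] rectc [473.2  47.4] size [ 26.7 112.8] long-axis 12.4 12.3
match px [283.5 167.9] n 855 ctr [553.7 135.2] rectc [553.5 135.5] size [76.8 90.3] long-axis 85.7 89.0
amber px [244.  188.2] n 88 ctr [496.3 248.4] rectc [496.4 248.8] size [20.3 36.1] long-axis 65.5 67.0
cap px [242.9 220.2] n 51 ctr [401.6 246.7] rectc [401.9 246.9] size [20.1 20.3] long-axis 108.4 70.6
jarall px [243.4 220.7] n 70 ctr [401.6 247.4] rectc [399.6 247. ] size [25.2 25.5] long-axis 65.1 0.6
bwhite px [411.8 166. ] n 716 ctr [ 549.9 -231.3] rectc [ 549.9 -231.4] size [ 41.7 142.3] long-axis 84.0 83.9
bblue px [388.7 187.2] n 383 ctr [ 489.2 -162.8] rectc [ 489.1 -162.9] size [47.4 65.6] long-axis 174.6 174.3
byel px [410.7 189.3] n 201 ctr [ 481.8 -224.2] rectc [ 481.7 -223.5] size [30.9 49.1] long-axis 173.6 176.8
bgreen px [432.8 191.1] n 158 ctr [ 476.  -286.7] rectc [ 476.1 -286.3] size [37.7 38.4] long-axis 37.9 60.8
(313, 190) [  4 168 140] 1.2881547
(283, 168) [ 28 122 243] 1.3011161
(244, 188) [ 11   9 225] 1.2950306
(244, 221) [25 33 46] 1.2571025
(210, 200) [ 17 105 170] 1.3011
(411, 190) [ 22 202 229] 1.2820545
[[ 587.41111394 -141.13494573   28.        ]
 [ 566.56300452 -330.49589336   28.        ]
 [ 428.0325354  -313.92467742   28.        ]
 [ 449.33423397 -125.67918972   28.        ]]
[[ 575.01241751 -162.7888281    22.        ]
 [ 560.55992685 -304.84115739   22.        ]
 [ 518.81822562 -300.44530063   22.        ]
 [ 534.85404265 -160.31773255   22.        ]]
```

```bash
cat >> h.py <<'E'
def plan(x,y,z,yaw):
    "total tool shift (norm) and turn(norm) from measured pose, turning first"
    s=get_state(); p=s["tcp_pos"]; psi=s["eef_rot"][2]
    dy=(yaw-psi+180)%360-180; a=np.radians(yaw); d=np.array([x,y,z])-p
    tx=d[0]*np.cos(a)+d[1]*np.sin(a); ty=d[0]*np.sin(a)-d[1]*np.cos(a)
    n=max(np.linalg.norm(d)/.040,abs(dy)/6.8)
    print("turn az total %.4f (%.1f deg); shift AFTER turn tx %.4f ty %.4f tz %.4f; rows>=%.1f"%(-dy/90,dy,tx,ty,-d[2],n), "pose",p.round(4),s["eef_rot"].round(2))
E
python3 - <<'E'
from h import *
c=capture("top")
blob(c,"match",(270,297,157,180),(-8,150,100),(12,255,255),.007)
for n,c in(("top",c),("scene",capture("scene"))):
    v,u=np.nonzero(c["range_z"]>0); r,o=ray(c,np.c_[u,v]); P=o+r*c["range_z"][v,u][:,None]
    k=(P[:,2]>.04)&(P[:,0]<.72)&(P[:,0]>.4)&(P[:,1]>.0)&(P[:,1]<.45); P=P[k]
    for y in np.arange(0,.44,.03):
        q=P[(P[:,1]>=y)&(P[:,1]<y+.03)]
        print(n,round(y,2),[(round(z,2),round(float(q[(q[:,2]>z)&(q[:,2]<z+.04),0].min()),3)) for z in(.04,.08,.12,.16,.2) if ((q[:,2]>z)&(q[:,2]<z+.04)).sum()>3])
plan(.4726,.047,.15,-167.6)
E
```

```text
match px [283.1 168. ] n 243 ctr [553.5 136.4] rectc [553.5 136.3] size [38.5 53.6] long-axis 98.2 97.5
top 0.0 [(0.04, 0.554)]
top 0.03 [(0.04, 0.549)]
top 0.06 [(0.04, 0.553)]
top 0.09 [(0.04, 0.614)]
top 0.12 [(0.04, 0.613)]
top 0.15 [(0.04, 0.614)]
top 0.18 [(0.04, 0.612)]
top 0.21 [(0.04, 0.614)]
top 0.24 [(0.04, 0.587), (0.08, 0.606), (0.12, 0.593), (0.16, 0.602), (0.2, 0.59)]
top 0.27 [(0.04, 0.588), (0.08, 0.61), (0.12, 0.591), (0.16, 0.608), (0.2, 0.587)]
top 0.3 [(0.04, 0.588), (0.08, 0.612), (0.12, 0.592), (0.16, 0.609), (0.2, 0.586)]
top 0.33 [(0.04, 0.589), (0.08, 0.612), (0.12, 0.593), (0.16, 0.61), (0.2, 0.588)]
top 0.36 [(0.04, 0.555), (0.08, 0.563), (0.12, 0.553), (0.16, 0.566), (0.2, 0.556)]
top 0.39 [(0.04, 0.552), (0.08, 0.573), (0.12, 0.553), (0.16, 0.574), (0.2, 0.554)]
top 0.42 [(0.04, 0.553), (0.08, 0.571), (0.12, 0.555), (0.16, 0.577), (0.2, 0.556)]
scene 0.0 [(0.04, 0.568)]
scene 0.03 [(0.04, 0.546)]
scene 0.06 [(0.04, 0.55)]
scene 0.09 [(0.04, 0.613)]
scene 0.12 [(0.04, 0.609)]
scene 0.15 [(0.04, 0.612)]
scene 0.18 [(0.04, 0.611)]
scene 0.21 [(0.04, 0.609)]
scene 0.24 [(0.04, 0.589), (0.08, 0.596), (0.12, 0.589), (0.16, 0.595), (0.2, 0.586)]
scene 0.27 [(0.04, 0.586), (0.08, 0.595), (0.12, 0.589), (0.16, 0.595), (0.2, 0.586)]
scene 0.3 [(0.04, 0.589), (0.08, 0.592), (0.12, 0.586), (0.16, 0.595), (0.2, 0.585)]
scene 0.33 [(0.04, 0.589), (0.08, 0.593), (0.12, 0.589), (0.16, 0.596), (0.2, 0.587)]
scene 0.36 [(0.04, 0.556), (0.08, 0.557), (0.12, 0.552), (0.16, 0.561), (0.2, 0.554)]
scene 0.39 [(0.04, 0.554), (0.08, 0.554), (0.12, 0.549), (0.16, 0.56), (0.2, 0.553)]
scene 0.42 [(0.04, 0.55), (0.08, 0.556), (0.12, 0.551), (0.16, 0.561), (0.2, 0.55)]
turn az total 0.0416 (-3.7 deg); shift AFTER turn tx -0.4276 ty 0.6178 tz 0.0951; rows>=18.9 pose [ 0.1876 -0.6482  0.2451] [ 179.96   -0.   -163.86]
```

```bash
python3 - <<'E'
from h import *
for n in("top","scene"):
    c=capture(n)
    v,u=np.nonzero(c["range_z"]>0); r,o=ray(c,np.c_[u,v]); P=o+r*c["range_z"][v,u][:,None]
    for nm,b in (("vise",(.54,.61,0,.095)),("viseback",(.61,.68,0,.095)),("green",(.605,.66,.095,.2))):
        q=P[(P[:,0]>b[0])&(P[:,0]<b[1])&(P[:,1]>b[2])&(P[:,1]<b[3]),2]; print(n,nm,np.percentile(q,[50,90,98,99.8]).round(3))
E
```

```text
top vise [0.005 0.072 0.076 0.078]
top viseback [0.069 0.076 0.078 0.08 ]
top green [0.049 0.055 0.067 0.071]
scene vise [0.041 0.068 0.072 0.073]
scene viseback [0.039 0.071 0.073 0.073]
scene green [0.034 0.05  0.062 0.065]
```

apply_moves(targets=[[0.6, -0.02, 0.03, 0.005, 0, 0, 0.0416], [0.6, -0.02, 0.03, 0.005, 0, 0, 0], [0.6, -0.02, 0.03, 0.005, 0, 0, 0], [0.6, -0.02, 0.03, 0.005, 0, 0, 0], [0.6, -0.02, 0.03, 0.005, 0, 0, 0], [0.6, -0.02, 0.03, 0.005, 0, 0, 0], [0.6, -0.02, 0.03, 0.005, 0, 0, 0], [0.6, -0.02, 0.03, 0.005, 0, 0, 0], [0.6, -0.02, 0.03, 0.005, 0, 0, 0], [0.6, -0.02, 0.03, 0.005, 0, 0, 0], [0.6, -0.02, 0.03, 0.005, 0, 0, 0], [0.6, -0.02, 0.03, 0.005, 0, 0, 0], [0.6, -0.02, 0.03, 0.005, 0, 0, 0], [0.6, -0.02, 0.03, 0.005, 0, 0, 0], [0.6, -0.02, 0.03, 0.005, 0, 0, 0], [0.6, -0.02, 0.03, 0.005, 0, 0, 0], [0.6, -0.02, 0.03, 0.005, 0, 0, 0], [0.6, -0.02, 0.03, 0.005, 0, 0, 0], [0.6, -0.02, 0.03, 0.005, 0, 0, 0], [0.6, -0.02, 0.03, 0.0, 0, 0, 0]])

```text
time_s: 2.02
tcp_pos: [0.4471, 0.0261, 0.1501]
eef_rot: [180.0, -0.0, -167.6]
contact_force: [1.5, -0.9, -0.2]
gripper_width: 0.0526
gripper_force: 0.0
```

```bash
python3 - <<'E'
from h import *
plan(.4726,.047,.032,-167.6)
E
```

```text
turn az total 0.0002 (-0.0 deg); shift AFTER turn tx -0.0294 ty 0.0149 tz 0.1181; rows>=3.1 pose [0.4471 0.0261 0.1501] [ 1.7999e+02 -2.0000e-02 -1.6758e+02]
```

apply_moves(targets=[[0.6, -0.0098, 0.005, 0.02, 0, 0, 0], [0.6, -0.0098, 0.005, 0.02, 0, 0, 0], [0.6, -0.0098, 0.005, 0.02, 0, 0, 0], [0.6, 0, 0, 0.02, 0, 0, 0], [0.6, 0, 0, 0.02, 0, 0, 0], [0.6, 0, 0, 0.018, 0, 0, 0], [0.6, 0, 0, 0, 0, 0, 0], [0.1, 0, 0, 0, 0, 0, 0], [0.1, 0, 0, 0, 0, 0, 0], [0.1, 0, 0, 0, 0, 0, 0], [0.1, 0, 0, 0, 0, 0, 0], [0.1, 0, 0, 0, 0, 0, 0], [0.1, 0, 0, 0, 0, 0, 0], [0.1, 0, 0, 0, 0, 0, 0]], newtons=15)

```text
time_s: 3.18
tcp_pos: [0.4734, 0.0456, 0.0333]
eef_rot: [180.0, 0.1, -167.6]
contact_force: [-1.0, -0.2, 5.9]
gripper_width: 0.0273
gripper_force: 15.0
```

```bash
python3 - <<'E'
from h import *
plan(.55,-.2313,.15,-96.1)
E
```

```text
turn az total -0.7943 (71.5 deg); shift AFTER turn tx 0.2672 ty -0.1056 tz -0.1167; rows>=10.5 pose [0.4734 0.0456 0.0333] [ 1.7998e+02  1.0000e-01 -1.6758e+02]
```

apply_moves(targets=[[0.1, 0, 0, -0.015, 0, 0, 0], [0.1, 0, 0, -0.03, 0, 0, 0], [0.1, 0, 0, -0.035, 0, 0, 0], [0.1, 0, 0, -0.037, 0, 0, 0], [0.1, 0, 0, 0, 0, 0, -0.0722], [0.1, 0, 0, 0, 0, 0, -0.0722], [0.1, 0, 0, 0, 0, 0, -0.0722], [0.1, 0, 0, 0, 0, 0, -0.0722], [0.1, 0, 0, 0, 0, 0, -0.0722], [0.1, 0, 0, 0, 0, 0, -0.0722], [0.1, 0, 0, 0, 0, 0, -0.0722], [0.1, 0, 0, 0, 0, 0, -0.0722], [0.1, 0, 0, 0, 0, 0, -0.0722], [0.1, 0, 0, 0, 0, 0, -0.0722], [0.1, 0, 0, 0, 0, 0, -0.0722]])

```text
time_s: 4.43
tcp_pos: [0.4724, 0.0452, 0.1494]
eef_rot: [180.0, -0.0, -95.8]
contact_force: [0.2, -0.0, 0.1]
gripper_width: 0.0273
gripper_force: 15.0
```

apply_moves(targets=[[0.1, 0.033, -0.013, 0, 0, 0, 0], [0.1, 0.033, -0.013, 0, 0, 0, 0], [0.1, 0.033, -0.013, 0, 0, 0, 0], [0.1, 0.033, -0.013, 0, 0, 0, 0], [0.1, 0.033, -0.013, 0, 0, 0, 0], [0.1, 0.033, -0.013, 0, 0, 0, 0], [0.1, 0.033, -0.013, 0, 0, 0, 0], [0.1, 0.033, -0.013, 0, 0, 0, 0], [0.1, 0, 0, 0, 0, 0, 0], [0.1, 0, 0, 0, 0, 0, 0]])

```text
time_s: 5.27
tcp_pos: [0.5475, -0.2301, 0.1486]
eef_rot: [179.9, 0.0, -96.3]
contact_force: [0.2, 0.3, -0.1]
gripper_width: 0.0278
gripper_force: 15.0
```

```bash
python3 - <<'E'
from h import *
plan(.55,-.2313,.055,-96.1)
c=capture("top"); f=c["frame"][:,:,::-1]; s=capture("scene")["frame"][:,:,::-1]
cv2.imwrite("pics/w1.png",np.vstack([cv2.resize(f[120:240,340:480],(700,600))[:300*2],])); cv2.imwrite("pics/w1s.png",s)
E
```

```text
turn az total -0.0024 (0.2 deg); shift AFTER turn tx 0.0009 ty -0.0026 tz 0.0936; rows>=2.3 pose [ 0.5475 -0.2301  0.1486] [ 1.7991e+02  1.0000e-02 -9.6320e+01]
```

View pics/w1.png

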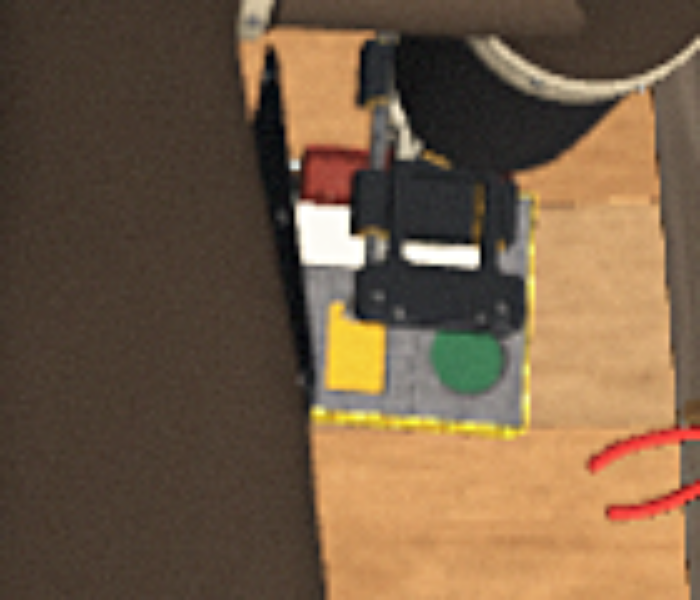

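apply_moves(targets=[[0.1, -0.001, -0.0025, 0.02, 0, 0, 0], [0.1, 0, 0, 0.02, 0, 0, 0], [0.1, 0, 0, 0.02, 0, 0, 0], [0.1, 0, 0, 0.015, 0, 0, 0], [0.1, 0, 0, 0.01, 0, 0, 0], [0.1, 0, 0, 0.006, 0, 0, 0], [0.1, 0, 0, 0.004, 0, 0, 0], [0.1, 0, 0, 0, 0, 0, 0], [0.1, 0, 0, 0, 0, 0, 0]])

```text
time_s: 6.12
tcp_pos: [0.5511, -0.2274, 0.0552]
eef_rot: [-180.0, -0.0, -96.1]
contact_force: [0.1, -0.0, -0.6]
gripper_width: 0.0276
gripper_force: 15.0
```

apply_moves(targets=[[0.1, 0.001, 0.001, 0.002, 0, 0, 0], [0.1, 0, 0, 0.0015, 0, 0, 0], [0.1, 0, 0, 0, 0, 0, 0], [0.1, 0, 0, 0, 0, 0, 0]])

```text
time_s: 6.45
tcp_pos: [0.5498, -0.2286, 0.0515]
eef_rot: [-179.9, -0.0, -96.1]
contact_force: [0.1, 0.3, 2.1]
gripper_width: 0.0276
gripper_force: 15.0
```

apply_moves(targets=[[0.5, 0, 0, 0, 0, 0, 0], [0.5, 0, 0, 0, 0, 0, 0], [0.5, 0, 0, 0, 0, 0, 0], [0.5, 0, 0, -0.005, 0, 0, 0], [0.5, 0, 0, -0.02, 0, 0, 0], [0.5, 0, 0, -0.03, 0, 0, 0], [0.5, 0, 0, -0.035, 0, 0, 0], [0.5, 0, 0, -0.01, 0, 0, 0]])

```text
time_s: 7.12
tcp_pos: [0.5518, -0.2292, 0.1566]
eef_rot: [-179.6, -0.1, -96.1]
contact_force: [1.2, -1.1, 0.6]
gripper_width: 0.0437
gripper_force: 0.0
```

```bash
python3 - <<'E'
from h import *
plan(.4016,.247,.15,-90)
plan(.4016,.247,.15,-180)
E
```

```text
turn az total -0.0673 (6.1 deg); shift AFTER turn tx -0.4762 ty 0.1502 tz 0.0066; rows>=12.5 pose [ 0.5518 -0.2292  0.1566] [-1.7962e+02 -7.0000e-02 -9.6060e+01]
turn az total 0.9327 (-83.9 deg); shift AFTER turn tx 0.1502 ty 0.4762 tz 0.0066; rows>=12.5 pose [ 0.5518 -0.2292  0.1566] [-1.7962e+02 -7.0000e-02 -9.6060e+01]
```

apply_moves(targets=[[0.55, 0, 0, 0, 0, 0, -0.0673], [0.55, -0.0366, 0.0116, 0.0005, 0, 0, 0], [0.55, -0.0366, 0.0116, 0.0005, 0, 0, 0], [0.55, -0.0366, 0.0116, 0.0005, 0, 0, 0], [0.55, -0.0366, 0.0116, 0.0005, 0, 0, 0], [0.55, -0.0366, 0.0116, 0.0005, 0, 0, 0], [0.55, -0.0366, 0.0116, 0.0005, 0, 0, 0], [0.55, -0.0366, 0.0116, 0.0005, 0, 0, 0], [0.55, -0.0366, 0.0116, 0.0005, 0, 0, 0], [0.55, -0.0366, 0.0116, 0.0005, 0, 0, 0], [0.55, -0.0366, 0.0116, 0.0005, 0, 0, 0], [0.55, -0.0366, 0.0116, 0.0005, 0, 0, 0], [0.55, -0.0366, 0.0116, 0.0005, 0, 0, 0], [0.55, -0.0366, 0.0116, 0.0005, 0, 0, 0], [0.55, 0, 0, 0, 0, 0, 0], [0.55, 0, 0, 0, 0, 0, 0]])

```text
time_s: 8.45
tcp_pos: [0.3986, 0.2494, 0.1449]
eef_rot: [-180.0, 0.0, -89.8]
contact_force: [-0.2, -1.5, 0.0]
gripper_width: 0.0479
gripper_force: 0.0
```

```bash
python3 - <<'E'
from h import *
plan(.4016,.247,.032,-90)
c=capture("top"); 
cv2.imwrite("pics/w2.png",cv2.resize(c["frame"][140:215,365:465,::-1],(800,600)))
E
```

```text
turn az total 0.0017 (-0.2 deg); shift AFTER turn tx 0.0024 ty -0.0030 tz 0.1129; rows>=2.8 pose [0.3986 0.2494 0.1449] [-1.7998e+02  2.0000e-02 -8.9840e+01]
```

View pics/w2.png

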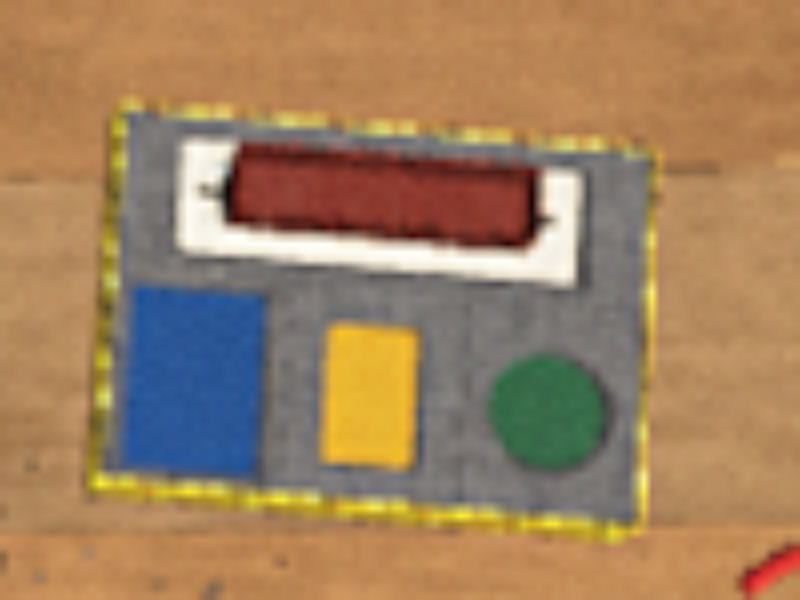

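apply_moves(targets=[[0.55, 0.0024, -0.003, 0.02, 0, 0, 0], [0.55, 0, 0, 0.02, 0, 0, 0], [0.55, 0, 0, 0.02, 0, 0, 0], [0.55, 0, 0, 0.02, 0, 0, 0], [0.55, 0, 0, 0.02, 0, 0, 0], [0.55, 0, 0, 0.013, 0, 0, 0], [0.55, 0, 0, 0, 0, 0, 0], [0.1, 0, 0, 0, 0, 0, 0], [0.1, 0, 0, 0, 0, 0, 0], [0.1, 0, 0, 0, 0, 0, 0], [0.1, 0, 0, 0, 0, 0, 0], [0.1, 0, 0, 0, 0, 0, 0], [0.1, 0, 0, 0, 0, 0, 0], [0.1, 0, 0, 0, 0, 0, 0]])

```text
time_s: 9.67
tcp_pos: [0.4026, 0.2455, 0.0324]
eef_rot: [-179.9, 0.1, -90.0]
contact_force: [-1.0, -0.3, 6.9]
gripper_width: 0.0243
gripper_force: 15.0
```

```bash
python3 - <<'E'
from h import *
plan(.476,-.2867,.15,-96)
E
```

```text
turn az total 0.0663 (-6.0 deg); shift AFTER turn tx 0.5216 ty -0.1286 tz -0.1176; rows>=13.7 pose [0.4026 0.2455 0.0324] [-1.7994e+02  5.0000e-02 -9.0030e+01]
```

apply_moves(targets=[[0.1, 0, 0, -0.015, 0, 0, 0], [0.1, 0, 0, -0.03, 0, 0, 0], [0.1, 0, 0, -0.035, 0, 0, 0], [0.1, 0, 0, -0.037, 0, 0, 0.0663], [0.1, 0.02, -0.005, 0, 0, 0, 0], [0.1, 0.0364, -0.009, 0, 0, 0, 0], [0.1, 0.0364, -0.009, 0, 0, 0, 0], [0.1, 0.0364, -0.009, 0, 0, 0, 0], [0.1, 0.0364, -0.009, 0, 0, 0, 0], [0.1, 0.0364, -0.009, 0, 0, 0, 0], [0.1, 0.0364, -0.009, 0, 0, 0, 0], [0.1, 0.0364, -0.009, 0, 0, 0, 0], [0.1, 0.0364, -0.009, 0, 0, 0, 0], [0.1, 0.0364, -0.009, 0, 0, 0, 0], [0.1, 0.0364, -0.009, 0, 0, 0, 0], [0.1, 0.0364, -0.009, 0, 0, 0, 0], [0.1, 0.0364, -0.009, 0, 0, 0, 0], [0.1, 0.0364, -0.009, 0, 0, 0, 0], [0.1, 0.028, -0.007, 0, 0, 0, 0], [0.1, 0, 0, 0, 0, 0, 0]])

```text
time_s: 11.33
tcp_pos: [0.4762, -0.2909, 0.1482]
eef_rot: [180.0, -0.0, -96.2]
contact_force: [0.8, -0.5, -0.4]
gripper_width: 0.0248
gripper_force: 15.0
```

```bash
python3 - <<'E'
from h import *
plan(.476,-.2865,.052,-96)
c=capture("scene"); cv2.imwrite("pics/j1.png",cv2.resize(c["frame"][100:300,150:470,::-1],(800,500)))
E
```

```text
turn az total -0.0023 (0.2 deg); shift AFTER turn tx -0.0044 ty 0.0006 tz 0.0962; rows>=2.4 pose [ 0.4762 -0.2909  0.1482] [ 1.800e+02 -5.000e-02 -9.621e+01]
```

View pics/j1.png

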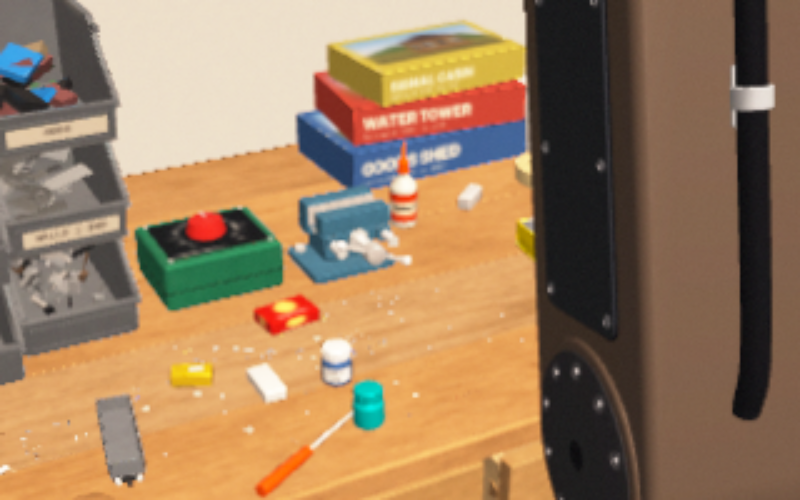

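apply_moves(targets=[[0.1, -0.0045, 0.0005, 0.02, 0, 0, -0.002], [0.1, 0, 0, 0.02, 0, 0, 0], [0.1, 0, 0, 0.02, 0, 0, 0], [0.1, 0, 0, 0.015, 0, 0, 0], [0.1, 0, 0, 0.01, 0, 0, 0], [0.1, 0, 0, 0.006, 0, 0, 0], [0.1, 0, 0, 0.004, 0, 0, 0], [0.1, 0, 0, 0.001, 0, 0, 0], [0.1, 0, 0, 0, 0, 0, 0]])

```text
time_s: 12.13
tcp_pos: [0.4761, -0.2822, 0.053]
eef_rot: [-180.0, -0.0, -95.8]
contact_force: [0.8, -0.7, -1.2]
gripper_width: 0.0246
gripper_force: 15.0
```

apply_moves(targets=[[0.1, 0.004, 0, 0.0, 0, 0, 0], [0.1, 0, 0, 0.0015, 0, 0, 0], [0.1, 0, 0, 0.001, 0, 0, 0], [0.1, 0, 0, 0, 0, 0, 0], [0.1, 0, 0, 0, 0, 0, 0]])

```text
time_s: 12.55
tcp_pos: [0.4757, -0.2865, 0.0505]
eef_rot: [-179.9, -0.0, -95.8]
contact_force: [-0.4, -0.8, 2.5]
gripper_width: 0.0249
gripper_force: 15.0
```

Contact with the floor; release and rise, then work out the matchbox approach.

apply_moves(targets=[[0.5, 0, 0, 0, 0, 0, 0], [0.5, 0, 0, 0, 0, 0, 0], [0.5, 0, 0, 0, 0, 0, 0], [0.5, 0, 0, -0.005, 0, 0, 0], [0.5, 0, 0, -0.02, 0, 0, 0], [0.5, 0, 0, -0.03, 0, 0, 0], [0.5, 0, 0, -0.035, 0, 0, 0], [0.5, 0, 0, -0.01, 0, 0, 0], [0.5, 0, 0, 0, 0, 0, 0]])

```text
time_s: 13.3
tcp_pos: [0.4774, -0.2868, 0.1541]
eef_rot: [-179.6, -0.1, -95.8]
contact_force: [0.3, 0.8, -1.0]
gripper_width: 0.0437
gripper_force: 0.0
```

```bash
python3 - <<'E'
from h import *
for n in("top","scene"):
    c=capture(n)
    v,u=np.nonzero(c["range_z"]>0); r,o=ray(c,np.c_[u,v]); P=o+r*c["range_z"][v,u][:,None]
    for x in np.arange(.60,.68,.01):
        q=P[(P[:,0]>x)&(P[:,0]<x+.01)&(P[:,1]>.09)&(P[:,1]<.2),2]; print(n,round(x,2),q.max().round(3) if len(q) else None)
plan(.5405,.1345,.15,-82)
E
```

```text
top 0.6 0.006
top 0.61 0.055
top 0.62 0.058
top 0.63 0.057
top 0.64 0.064
top 0.65 0.071
top 0.66 0.071
top 0.67 0.072
top 0.68 0.068
scene 0.6 -0.0
scene 0.61 0.05
scene 0.62 0.051
scene 0.63 0.05
scene 0.64 0.062
scene 0.65 0.067
scene 0.66 0.066
scene 0.67 0.069
scene 0.68 0.05
turn az total -0.1540 (13.9 deg); shift AFTER turn tx -0.4074 ty -0.1230 tz 0.0006; rows>=10.6 pose [ 0.4754 -0.2861  0.1506] [-1.7992e+02  1.0000e-02 -9.5860e+01]
```

```bash
python3 - <<'E'
from h import *
plan(.552,.1362,.15,-82)
E
```

```text
turn az total -0.1540 (13.9 deg); shift AFTER turn tx -0.4075 ty -0.1346 tz 0.0006; rows>=10.7 pose [ 0.4754 -0.2861  0.1506] [-1.7992e+02  1.0000e-02 -9.5860e+01]
```

apply_moves(targets=[[0.62, 0, 0, 0, 0, 0, -0.077], [0.62, 0, 0, 0, 0, 0, -0.077], [0.62, -0.034, -0.0112, 0, 0, 0, 0], [0.62, -0.034, -0.0112, 0, 0, 0, 0], [0.62, -0.034, -0.0112, 0, 0, 0, 0], [0.62, -0.034, -0.0112, 0, 0, 0, 0], [0.62, -0.034, -0.0112, 0, 0, 0, 0], [0.62, -0.034, -0.0112, 0, 0, 0, 0], [0.62, -0.034, -0.0112, 0, 0, 0, 0], [0.62, -0.034, -0.0112, 0, 0, 0, 0], [0.62, -0.034, -0.0112, 0, 0, 0, 0], [0.62, -0.034, -0.0112, 0, 0, 0, 0], [0.62, -0.034, -0.0112, 0, 0, 0, 0], [0.62, -0.034, -0.0112, 0, 0, 0, 0], [0.62, 0, 0, 0, 0, 0, 0], [0.62, 0, 0, 0, 0, 0, 0], [0.62, 0, 0, 0, 0, 0, 0]])

```text
time_s: 14.82
tcp_pos: [0.5506, 0.1363, 0.1487]
eef_rot: [179.8, -0.1, -82.0]
contact_force: [0.0, -0.5, -0.0]
gripper_width: 0.0541
gripper_force: 0.0
```

```bash
python3 - <<'E'
from h import *
plan(.552,.1362,.0255,-82)
E
```

```text
turn az total 0.0005 (-0.0 deg); shift AFTER turn tx 0.0003 ty -0.0013 tz 0.1232; rows>=3.1 pose [0.5506 0.1363 0.1487] [ 1.7985e+02 -5.0000e-02 -8.1960e+01]
```

apply_moves(targets=[[0.62, 0.0003, -0.0013, 0.025, 0, 0, 0], [0.62, 0, 0, 0.025, 0, 0, 0], [0.62, 0, 0, 0.025, 0, 0, 0], [0.62, 0, 0, 0.02, 0, 0, 0], [0.62, 0, 0, 0.015, 0, 0, 0], [0.62, 0, 0, 0.008, 0, 0, 0], [0.62, 0, 0, 0.005, 0, 0, 0], [0.62, 0, 0, 0, 0, 0, 0], [0.62, 0, 0, 0, 0, 0, 0]])

```text
time_s: 15.57
tcp_pos: [0.5532, 0.1361, 0.0276]
eef_rot: [-180.0, 0.0, -82.0]
contact_force: [-0.6, -0.8, -0.1]
gripper_width: 0.0544
gripper_force: 0.0
```

apply_moves(targets=[[0.62, 0, 0, 0.002, 0, 0, 0], [0.62, 0, 0, 0, 0, 0, 0], [0.2, 0, 0, 0, 0, 0, 0], [0.2, 0, 0, 0, 0, 0, 0], [0.2, 0, 0, 0, 0, 0, 0], [0.2, 0, 0, 0, 0, 0, 0], [0.2, 0, 0, 0, 0, 0, 0], [0.2, 0, 0, 0, 0, 0, 0]], newtons=12)

```text
time_s: 16.23
tcp_pos: [0.553, 0.1366, 0.0253]
eef_rot: [-180.0, 0.0, -82.0]
contact_force: [-0.8, 0.4, 3.6]
gripper_width: 0.0347
gripper_force: 12.0
```

```bash
python3 - <<'E'
from h import *
plan(.4892,-.1628,.15,-5.8)
E
```

```text
turn az total -0.8464 (76.2 deg); shift AFTER turn tx -0.0332 ty 0.3043 tz -0.1247; rows>=11.2 pose [0.553  0.1366 0.0253] [-1.7998e+02  1.0000e-02 -8.1980e+01]
```

apply_moves(targets=[[0.2, 0, 0, -0.015, 0, 0, 0], [0.2, 0, 0, -0.035, 0, 0, 0], [0.2, 0, 0, -0.038, 0, 0, 0], [0.2, 0, 0, -0.036, 0, 0, 0], [0.2, 0.032, 0.01166, 0, 0, 0, 0], [0.2, 0.032, 0.01166, 0, 0, 0, 0], [0.2, 0.032, 0.01166, 0, 0, 0, 0], [0.2, 0.032, 0.01166, 0, 0, 0, 0], [0.2, 0.032, 0.01166, 0, 0, 0, 0], [0.2, 0.032, 0.01166, 0, 0, 0, 0], [0.2, 0.032, 0.01166, 0, 0, 0, 0], [0.2, 0.032, 0.01166, 0, 0, 0, 0], [0.2, 0.032, 0.01166, 0, 0, 0, 0], [0.2, 0, 0, 0, 0, 0, -0.0705], [0.2, 0, 0, 0, 0, 0, -0.0705], [0.2, 0, 0, 0, 0, 0, -0.0705], [0.2, 0, 0, 0, 0, 0, -0.0705], [0.2, 0, 0, 0, 0, 0, -0.0705], [0.2, 0, 0, 0, 0, 0, -0.0705]])

```text
time_s: 17.82
tcp_pos: [0.4889, -0.1635, 0.1489]
eef_rot: [180.0, 0.0, -43.6]
contact_force: [0.1, -0.5, -0.1]
gripper_width: 0.035
gripper_force: 12.0
```

apply_moves(targets=[[0.2, 0, 0, 0, 0, 0, -0.0705], [0.2, 0, 0, 0, 0, 0, -0.0705], [0.2, 0, 0, 0, 0, 0, -0.0705], [0.2, 0, 0, 0, 0, 0, -0.0705], [0.2, 0, 0, 0, 0, 0, -0.0705], [0.2, 0, 0, 0, 0, 0, -0.0705], [0.2, 0, 0, 0, 0, 0, 0], [0.2, 0, 0, 0, 0, 0, 0], [0.2, 0, 0, 0, 0, 0, 0]])

```text
time_s: 18.57
tcp_pos: [0.489, -0.1634, 0.149]
eef_rot: [-180.0, 0.0, -6.1]
contact_force: [-1.1, -0.7, -0.2]
gripper_width: 0.0348
gripper_force: 12.0
```

```bash
python3 - <<'E'
from h import *
plan(.4892,-.1628,.0485,-5.8)
c=capture("top"); cv2.imwrite("pics/m1.png",cv2.resize(c["frame"][120:240,340:480,::-1],(700,600)))
E
```

```text
turn az total -0.0029 (0.3 deg); shift AFTER turn tx 0.0001 ty -0.0006 tz 0.1005; rows>=2.5 pose [ 0.489  -0.1634  0.149 ] [-1.80e+02  1.00e-02 -6.06e+00]
```

View pics/m1.png

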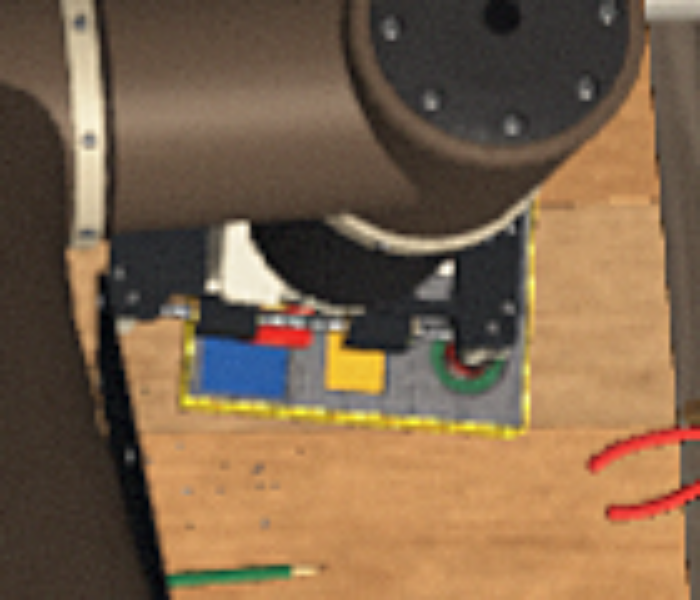

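apply_moves(targets=[[0.2, 0, -0.0006, 0.025, 0, 0, -0.003], [0.2, 0, 0, 0.025, 0, 0, 0], [0.2, 0, 0, 0.02, 0, 0, 0], [0.2, 0, 0, 0.015, 0, 0, 0], [0.2, 0, 0, 0.008, 0, 0, 0], [0.2, 0, 0, 0.004, 0, 0, 0], [0.2, 0, 0, 0.0025, 0, 0, 0], [0.2, 0, 0, 0, 0, 0, 0], [0.2, 0, 0, 0, 0, 0, 0]])

```text
time_s: 19.37
tcp_pos: [0.4898, -0.1628, 0.0503]
eef_rot: [-180.0, -0.1, -5.6]
contact_force: [-0.4, 0.0, -0.6]
gripper_width: 0.0351
gripper_force: 12.0
```

apply_moves(targets=[[0.2, 0, 0, 0.002, 0, 0, 0], [0.2, 0, 0, 0, 0, 0, 0], [0.5, 0, 0, 0, 0, 0, 0], [0.5, 0, 0, 0, 0, 0, 0], [0.5, 0, 0, 0, 0, 0, 0], [0.5, 0, 0, -0.005, 0, 0, 0], [0.5, 0, 0, -0.02, 0, 0, 0], [0.5, 0, 0, -0.03, 0, 0, 0], [0.5, 0, 0, -0.035, 0, 0, 0], [0.5, 0, 0, -0.015, 0, 0, 0], [0.5, 0, 0, 0, 0, 0, 0]])

```text
time_s: 20.28
tcp_pos: [0.4916, -0.163, 0.1573]
eef_rot: [-180.0, -0.4, -5.5]
contact_force: [1.1, 0.2, 0.1]
gripper_width: 0.0436
gripper_force: 0.0
```

```bash
python3 - <<'E'
from h import *
plan(.4963,.2484,.15,-24)
E
```

```text
turn az total 0.2051 (-18.5 deg); shift AFTER turn tx -0.1631 ty -0.3777 tz 0.0073; rows>=10.3 pose [ 0.4916 -0.163   0.1573] [-179.99   -0.43   -5.54]
```

apply_moves(targets=[[0.65, 0, 0, 0, 0, 0, 0.0684], [0.65, 0, 0, 0, 0, 0, 0.0684], [0.65, 0, 0, 0, 0, 0, 0.0684], [0.65, -0.0148, -0.0343, 0, 0, 0, 0], [0.65, -0.0148, -0.0343, 0, 0, 0, 0], [0.65, -0.0148, -0.0343, 0, 0, 0, 0], [0.65, -0.0148, -0.0343, 0, 0, 0, 0], [0.65, -0.0148, -0.0343, 0, 0, 0, 0], [0.65, -0.0148, -0.0343, 0, 0, 0, 0], [0.65, -0.0148, -0.0343, 0, 0, 0, 0], [0.65, -0.0148, -0.0343, 0, 0, 0, 0], [0.65, -0.0148, -0.0343, 0, 0, 0, 0], [0.65, -0.0148, -0.0343, 0, 0, 0, 0], [0.65, -0.0148, -0.0343, 0, 0, 0, 0], [0.65, 0, 0, 0, 0, 0, 0], [0.65, 0, 0, 0, 0, 0, 0], [0.65, 0, 0, 0, 0, 0, 0]])

```text
time_s: 21.7
tcp_pos: [0.4937, 0.2479, 0.1522]
eef_rot: [179.9, 0.0, -24.0]
contact_force: [-0.5, 0.3, -0.3]
gripper_width: 0.0568
gripper_force: 0.0
```

```bash
python3 - <<'E'
from h import *
plan(.4963,.2484,.025,-24)
c=capture("top"); cv2.imwrite("pics/m2.png",cv2.resize(c["frame"][140:215,365:465,::-1],(800,600)))
v,u=np.mgrid[140:215,365:465]; u=u.ravel();v=v.ravel(); r,o=ray(c,np.c_[u,v]); P=(o+r*c["range_z"][v,u][:,None])
for n,(x,y) in dict(wagon=(.55,-.2286),jar=(.476,-.2865),match=(.489,-.163),foam=(.46,-.255)).items():
    q=P[np.hypot(P[:,0]-x,P[:,1]-y)<.009]; print(n,len(q),np.median(q[:,2])*1000)
E
```

```text
turn az total -0.0002 (0.0 deg); shift AFTER turn tx 0.0021 ty -0.0015 tz 0.1272; rows>=3.2 pose [0.4937 0.2479 0.1522] [ 1.7994e+02  3.0000e-02 -2.4020e+01]
wagon 28 31.007555379877203
jar 35 51.5088513806039
match 32 34.38465074530184
foam 30 25.99480105937413
```

View pics/m2.png

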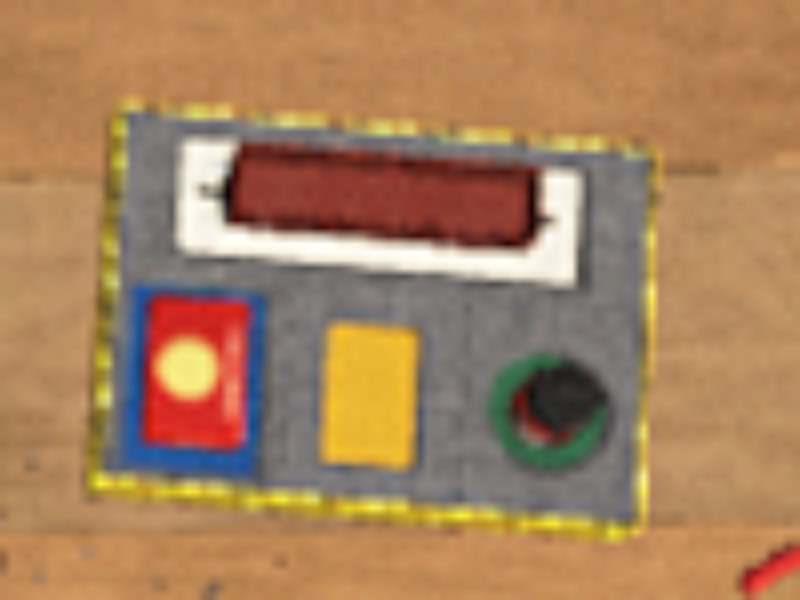

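apply_moves(targets=[[0.65, 0.0021, -0.001, 0.025, 0, 0, 0], [0.65, 0, 0, 0.025, 0, 0, 0], [0.65, 0, 0, 0.025, 0, 0, 0], [0.65, 0, 0, 0.02, 0, 0, 0], [0.65, 0, 0, 0.015, 0, 0, 0], [0.65, 0, 0, 0.01, 0, 0, 0], [0.65, 0, 0, 0.0055, 0, 0, 0], [0.65, 0, 0, 0, 0, 0, 0], [0.65, 0, 0, 0, 0, 0, 0]])

```text
time_s: 22.5
tcp_pos: [0.497, 0.2479, 0.0276]
eef_rot: [-180.0, -0.0, -24.1]
contact_force: [-0.0, -0.0, -0.6]
gripper_width: 0.057
gripper_force: 0.0
```

apply_moves(targets=[[0.65, 0, 0, 0.003, 0, 0, 0], [0.65, 0, 0, 0, 0, 0, 0], [0.2, 0, 0, 0, 0, 0, 0], [0.2, 0, 0, 0, 0, 0, 0], [0.2, 0, 0, 0, 0, 0, 0], [0.2, 0, 0, 0, 0, 0, 0], [0.2, 0, 0, 0, 0, 0, 0], [0.2, 0, 0, 0, 0, 0, 0]], newtons=10)

```text
time_s: 23.17
tcp_pos: [0.4966, 0.2483, 0.0243]
eef_rot: [-180.0, -0.0, -24.0]
contact_force: [-1.4, 0.4, 2.5]
gripper_width: 0.0351
gripper_force: 10.0
```

```bash
python3 - <<'E'
from h import *
plan(.4818,-.2240,.15,-24)
plan(.4818,-.2240,.15,-96)
E
```

```text
turn az total -0.0004 (0.0 deg); shift AFTER turn tx 0.1785 ty 0.4375 tz -0.1257; rows>=12.2 pose [0.4966 0.2483 0.0243] [-1.7999e+02 -1.0000e-02 -2.4030e+01]
turn az total 0.7996 (-72.0 deg); shift AFTER turn tx 0.4713 ty -0.0346 tz -0.1257; rows>=12.2 pose [0.4966 0.2483 0.0243] [-1.7999e+02 -1.0000e-02 -2.4030e+01]
```

apply_moves(targets=[[0.2, 0, 0, -0.015, 0, 0, 0], [0.2, 0, 0, -0.035, 0, 0, 0], [0.2, 0, 0, -0.038, 0, 0, 0], [0.2, 0, 0, -0.037, 0, 0, 0], [0.2, 0.0137, 0.0337, 0, 0, 0, 0], [0.2, 0.0137, 0.0337, 0, 0, 0, 0], [0.2, 0.0137, 0.0337, 0, 0, 0, 0], [0.2, 0.0137, 0.0337, 0, 0, 0, 0], [0.2, 0.0137, 0.0337, 0, 0, 0, 0], [0.2, 0.0137, 0.0337, 0, 0, 0, 0], [0.2, 0.0137, 0.0337, 0, 0, 0, 0], [0.2, 0.0137, 0.0337, 0, 0, 0, 0], [0.2, 0.0137, 0.0337, 0, 0, 0, 0], [0.2, 0.0137, 0.0337, 0, 0, 0, 0], [0.2, 0.0137, 0.0337, 0, 0, 0, 0], [0.2, 0.0137, 0.0337, 0, 0, 0, 0], [0.2, 0.0137, 0.0337, 0, 0, 0, 0]])

```text
time_s: 24.58
tcp_pos: [0.4802, -0.2262, 0.1491]
eef_rot: [-180.0, -0.0, -24.0]
contact_force: [0.8, 0.2, 0.4]
gripper_width: 0.0347
gripper_force: 10.0
```

apply_moves(targets=[[0.2, 0, 0, 0, 0, 0, 0.0727], [0.2, 0, 0, 0, 0, 0, 0.0727], [0.2, 0, 0, 0, 0, 0, 0.0727], [0.2, 0, 0, 0, 0, 0, 0.0727], [0.2, 0, 0, 0, 0, 0, 0.0727], [0.2, 0, 0, 0, 0, 0, 0.0727], [0.2, 0, 0, 0, 0, 0, 0.0727], [0.2, 0, 0, 0, 0, 0, 0.0727], [0.2, 0, 0, 0, 0, 0, 0.0727], [0.2, 0, 0, 0, 0, 0, 0.0727], [0.2, 0, 0, 0, 0, 0, 0.0727], [0.2, 0, 0, 0, 0, 0, 0], [0.2, 0, 0, 0, 0, 0, 0], [0.2, 0, 0, 0, 0, 0, 0]])

```text
time_s: 25.75
tcp_pos: [0.4806, -0.2245, 0.149]
eef_rot: [180.0, 0.0, -95.8]
contact_force: [-0.6, 0.5, -0.5]
gripper_width: 0.0347
gripper_force: 10.0
```

```bash
python3 - <<'E'
from h import *
plan(.4818,-.2240,.0475,-96)
E
```

```text
turn az total 0.0022 (-0.2 deg); shift AFTER turn tx -0.0006 ty -0.0011 tz 0.1015; rows>=2.5 pose [ 0.4806 -0.2245  0.149 ] [179.99   0.   -95.81]
```

apply_moves(targets=[[0.2, -0.0006, -0.0006, 0.025, 0, 0, 0], [0.2, 0, 0, 0.025, 0, 0, 0], [0.2, 0, 0, 0.02, 0, 0, 0], [0.2, 0, 0, 0.015, 0, 0, 0], [0.2, 0, 0, 0.008, 0, 0, 0], [0.2, 0, 0, 0.004, 0, 0, 0], [0.2, 0, 0, 0.002, 0, 0, 0], [0.2, 0, 0, 0, 0, 0, 0], [0.2, 0, 0, 0, 0, 0, 0]])

```text
time_s: 26.5
tcp_pos: [0.482, -0.224, 0.0509]
eef_rot: [-179.9, -0.0, -96.0]
contact_force: [0.3, -0.1, -0.7]
gripper_width: 0.0349
gripper_force: 10.0
```

apply_moves(targets=[[0.2, 0, 0, 0.0038, 0, 0, 0], [0.2, 0, 0, 0, 0, 0, 0], [0.48, 0, 0, 0, 0, 0, 0], [0.48, 0, 0, 0, 0, 0, 0], [0.48, 0, 0, 0, 0, 0, 0], [0.48, 0, 0, -0.005, 0, 0, 0], [0.48, 0, 0, -0.02, 0, 0, 0], [0.48, 0, 0, -0.035, 0, 0, 0], [0.48, 0, 0, -0.035, 0, 0, 0], [0.48, 0, 0, -0.015, 0, 0, 0], [0.48, -0.035, 0, 0, 0, 0, 0], [0.48, -0.035, 0, 0, 0, 0, 0], [0.48, -0.035, 0, 0, 0, 0, 0], [0.48, -0.035, 0, 0, 0, 0, 0], [0.48, -0.035, 0, 0, 0, 0, 0], [0.48, -0.035, 0, 0, 0, 0, 0], [0.48, -0.035, 0, 0, 0, 0, 0], [0.48, -0.035, 0, 0, 0, 0, 0], [0.48, 0, 0, 0, 0, 0, 0], [0.48, 0, 0, 0, 0, 0, 0]])

```text
time_s: 28.17
tcp_pos: [0.5109, 0.0563, 0.1567]
eef_rot: [-180.0, 0.0, -95.8]
contact_force: [-0.2, -1.1, -0.7]
gripper_width: 0.0421
gripper_force: 0.0
```

```bash
python3 - <<'E'
from h import *
c=capture("top"); f=c["frame"][:,:,::-1]
cv2.imwrite("pics/fin.png",np.hstack([cv2.resize(f[140:215,365:465],(400,300)),cv2.resize(f[150:255,190:330],(400,300))]))
v,u=np.mgrid[140:215,365:465]; u=u.ravel();v=v.ravel(); r,o=ray(c,np.c_[u,v]); P=(o+r*c["range_z"][v,u][:,None])
for n,(x,y) in dict(wagon=(.55,-.2286),jar=(.476,-.2865),match=(.489,-.163),amber=(.4818,-.224)).items():
    q=P[np.hypot(P[:,0]-x,P[:,1]-y)<.009]; print(n,len(q),np.median(q[:,2])*1000)
E
```

```text
wagon 29 31.09046314810593
jar 35 52.34692528798446
match 33 35.20764942229593
amber 33 33.01986849077987
```

View pics/fin.png

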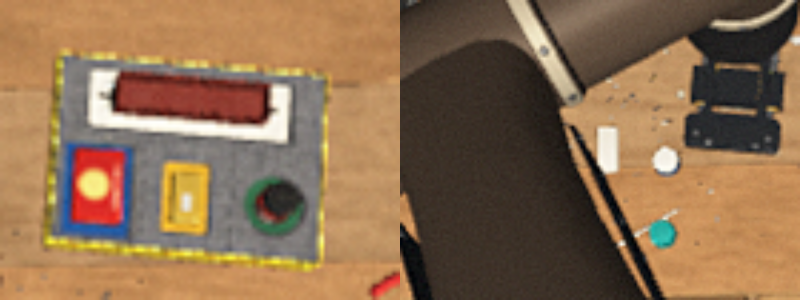

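```bash
python3 -c "
from plant import *
print(close_job())"
```

```text
the job is handed in; nothing more can be done
None
```

The red wagon, red paint jar, matchbox and amber block are each in their foam recess, upright, with depth-measured heights matching full seating to about 1 mm; the grey wagon and blue jar were left standing, and the job is handed in (about 28 s of the 120 s used).

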